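# Snap the filter jug's lid shut all round

### The arm

A 6-joint arm with a two-finger parallel gripper is mounted at the origin on the work surface. World frame = base frame: x ahead of the robot, y to its left, z up, the work surface at z = 0. Lengths are in m, angles in rad, forces in N, time in s.
With the tool pointing down it reaches from about 0.15 to 0.775 m from the base axis. Payload 6.1 kg.
Tool frame: the origin (TCP) lies midway between the tips of the shut fingers; the grasp point (between the pads) lies 19 mm behind it; z points along the fingers, y is the line along which they close (so a half turn about z gives the same grasp; the last joint's range is limited). The gripper opens to 85 mm and grips with 20 to 120 N. Pads are 22 mm wide; open, the fingers measure 114 mm over their backs; the gripper's body (76 mm by 85 mm) begins 54 mm behind the grasp point. The pads swing forward as they close: fully open they stand 13 mm farther back than shut.
Start: joints at [-1.228, 0.126, -0.04, 1.405, 0, 1.571], TCP at [0.176, -0.494, 0.231] pointing down, gripper open.
Joint ranges: [-2.72, 2.72], [-0.95, 1.95], [-1.27, 1.35], [-1.78, 2.02], [-1.46, 1.47], [-3.14, 3.14]. Speed limits (rad/s): [2.39, 2.39, 3.01, 3.14, 3.14, 3.14].

### API

Orientations are given as [roll, pitch, yaw] about the fixed x, y, z axes, in that order (R = Rz(yaw) Ry(pitch) Rx(roll)).
In Python, from bench import ctrl gives the robot as it stands. The module is installed in compiled form; this text tells all that it offers.
- The arm moves only by the tool jog_arm, never from a script. Its argument "deltas" is a list of rows, each a list of 5 numbers: the finger opening in mm, from 0 to 85.4, then the shift along the tool's x, y, z in units of 25 mm (1.0 is 25 mm), then the turn about the tool's z in units of 5 degrees (1.0 is 5 degrees). A call has 1 to 5 rows; each row shifts and turns the commanded pose from where the row before left it, along the tool's axes as they then stand; what a row does not reach is not made up. A row lasts 1/10 s, in which the tool goes at most 50 mm and 8.59 degrees, less where a joint would pass 70% of its speed; a pose out of reach is approached as far as the arm can. A call with a number of a shift or a turn outside -1 to 1 is refused whole. A call with a gripper value outside its range is refused whole. The fingers move at their own pace and stop on an object; "squeeze" is the grip in N (left out, the last holds). Time passes only in rows, so rows that do not move let the fingers close. It gives the time, the measured TCP pose, the force, the opening and the grip force at its end, in the units of the state.
- ctrl.get_obs(): the state, without advancing time (a new reading comes with each control period).
- ctrl.camera(name): name is "scene" or "top" or "wrist"; returns the picture (384x512x3 uint8, red, green, blue); there is no depth.
- ctrl.calibration(name): a dict with "fx", "fy", "cx", "cy" (pixels), "k1" (the pictures are not rectified: a ray, as slopes to the right and down, at radius r is drawn at 1 + k1 r^2 times it, then the intrinsics apply), "R" (3x3) and "t" (3): a world point X has camera coordinates R X + t. Camera axes: x right, y down, z forward; pixel columns grow to the right and rows downward; lengths in m; the calibration is good to about 2 mm. A picture is of the moment at which its call begins: read the wrist's pose just before it. calibration takes no time and is no camera call; for the wrist camera it gives the pose at the moment of the call.
- ctrl.sign_off(): hands the job in; it is judged then, once.
The state is a dict: "time": time; "q": joint angles; "dq": joint speeds; "joint_torque": joint torques, N m; "ee_pos": TCP position; "tool_rot": TCP orientation; "ft_force": force on the tool from outside, world axes, zero at the start; "torque": the same for the moment, N m; "finger_gap": finger opening in m; "finger_force": force on a finger pad.
Only numpy, scipy, OpenCV 4.12 (cv2) and the standard library are available. Lean on these libraries where they do the work, as an engineer would, in place of code of your own. Each camera call takes 0.05 s, during which the arm holds its last target. There are 200 camera calls.

### The job

The lid of the white filter jug is only resting in place: go round its rim and press down each of the four blue sections with the fingertips until every one has clicked fully shut. The jug must stay standing where it is, not lifted, tipped or shoved along, and the cups and the teapot are to be left alone.

Things in the scene. Friction and masses are not known exactly. Their poses are not given: they have to be found in the camera images.
- jug: White filter jug, loose, about 1.8 kg, 138 mm across; origin at the centre of its underside, z up. Handle along +x (to 117 mm from the axis, 35 to 149 mm high), spout along -x (to 86 mm), any yaw. White collar and flat lid middle end 170 mm up. On top four blue arc-shaped lid sections, 40 to 66 mm from the axis, about 80 degrees each, small gaps between.
- press_spout (a point): Middle of the top face of the blue lid section on the spout side (-x of the jug), 53 mm out from the jug's axis, marked by a white dash; moves with the section. 180 mm above the counter when the section is open (10 mm proud of the white collar), 172 mm when shut (2 mm proud). The section is 26 mm wide radially, about 80 mm round the rim.
- press_handle (a point): Middle of the top face of the blue lid section on the handle side (+x of the jug), 53 mm out from the jug's axis, marked by a white dash; moves with the section. 180 mm above the counter when the section is open (10 mm proud of the white collar), 172 mm when shut (2 mm proud). The section is 26 mm wide radially, about 80 mm round the rim.
- press_left (a point): Middle of the top face of the blue lid section on the jug's +y side, 53 mm out from the jug's axis, marked by a white dash; moves with the section. 180 mm above the counter when the section is open (10 mm proud of the white collar), 172 mm when shut (2 mm proud). The section is 26 mm wide radially, about 80 mm round the rim.
- press_right (a point): Middle of the top face of the blue lid section on the jug's -y side, 53 mm out from the jug's axis, marked by a white dash; moves with the section. 180 mm above the counter when the section is open (10 mm proud of the white collar), 172 mm when shut (2 mm proud). The section is 26 mm wide radially, about 80 mm round the rim.
- clip_spout (a joint): Snap travel of the lid section on the spout side (-x of the jug), in m: 0 open (raised), 0.008 fully shut. It only slides straight down along the jug's axis. Takes about 9 N to start it moving, less further down; let go before half-way (4 mm) it springs back up, past half-way it snaps down by itself and stays shut against a solid stop.
- clip_handle (a joint): Snap travel of the lid section on the handle side (+x of the jug), in m: 0 open (raised), 0.008 fully shut. It only slides straight down along the jug's axis. Takes about 9 N to start it moving, less further down; let go before half-way (4 mm) it springs back up, past half-way it snaps down by itself and stays shut against a solid stop.
- clip_left (a joint): Snap travel of the lid section on the jug's +y side, in m: 0 open (raised), 0.008 fully shut. It only slides straight down along the jug's axis. Takes about 9 N to start it moving, less further down; let go before half-way (4 mm) it springs back up, past half-way it snaps down by itself and stays shut against a solid stop.
- clip_right (a joint): Snap travel of the lid section on the jug's -y side, in m: 0 open (raised), 0.008 fully shut. It only slides straight down along the jug's axis. Takes about 9 N to start it moving, less further down; let go before half-way (4 mm) it springs back up, past half-way it snaps down by itself and stays shut against a solid stop.
- cup_a: Loose stainless cup, open, empty, 74 mm across the rim, 85 mm high, 0.11 kg; origin at the centre of its underside. Leave alone.
- cup_b: Loose stainless cup, open, empty, 74 mm across the rim, 85 mm high, 0.11 kg; origin at the centre of its underside. Leave alone.
- teapot: Loose white porcelain teapot with a blue band, 126 mm body diameter, 115 mm high to the top of its lid knob, spout along -x (103 mm from the axis), handle along +x (98 mm), 0.5 kg; origin at the centre of its underside. Leave alone.
Not all that is in view belongs to the job. Leave any purple or turquoise look-alike of the jug alone.

How it is judged:
By the outcome, as a careful person would: the job done as asked, in the order asked, and still so for the second after the job is handed in, with the robot touching nothing.
It also fails if it takes over 48 s, if anything falls off the work surface, if the arm or the gripper's body presses on something with over 40 N, if the wrist force passes 120 N, or if a joint passes its speed limit or range.

## Working session

There is one attempt and no reset: what is moved stays moved. The work goes in short steps, Python scripts to look and compute and a tool call to move; the robot and the scene stay as the last step left them, time stands still between calls to the robot, and variables do not carry over. Pictures are saved under pics/ and viewed, at most 10 in all, crops included, and the job is handed in when it is done.

Besides the shell and the picture viewer there is one more tool, called by a JSON object that holds its "method" and its "body". jog_arm: Moves the arm, as the interface text tells. Shifts and turns lie within -1 to 1; 1 stands for 25 mm of shift or 5 degrees of turn. Its arguments: {"type":"object","properties":{"deltas":{"type":"array","items":{"type":"array","items":{"type":"number"}}},"squeeze":{"type":"number"}},"required":["deltas"]}

```bash
mkdir -p pics
cat > h.py <<'E'
import numpy as np, cv2
from bench import ctrl
def snap(n,f):
    im=ctrl.camera(n); cv2.imwrite('pics/'+f,im[:,:,::-1]); return im
def ray(c,u,v):
    K=np.array([[c['fx'],0,c['cx']],[0,c['fy'],c['cy']],[0,0,1]]);
    p=cv2.undistortPoints(np.array([[[u,v]]],float),K,np.array([c['k1'],0,0,0,0.]))[0,0]
    R=np.array(c['R']);t=np.array(c['t']); return -R.T@t, R.T@np.array([p[0],p[1],1])
def plane(c,u,v,z):
    o,d=ray(c,u,v); return o+d*(z-o[2])/d[2]
E
python3 - <<'E'
from h import *
a=snap('scene','s0.png'); b=snap('top','t0.png')
cv2.imwrite('pics/both.png',cv2.resize(np.hstack([a,b])[:,:,::-1],(800,300)))
print({k:v for k,v in ctrl.get_obs().items() if k in('time','ee_pos','tool_rot','ft_force','finger_gap')})
E
```

```text
{'time': 0.1, 'ee_pos': array([ 0.17635132, -0.49412028,  0.23062584]), 'tool_rot': array([-3.14019251e+00, -1.51944240e-05,  3.42781141e-01]), 'ft_force': array([-0.90452098,  0.33805629, -0.23932619]), 'finger_gap': 0.08553703191761977}
```

View pics/t0.png

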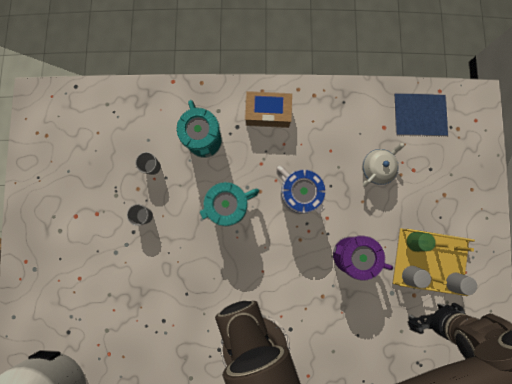

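View pics/s0.png

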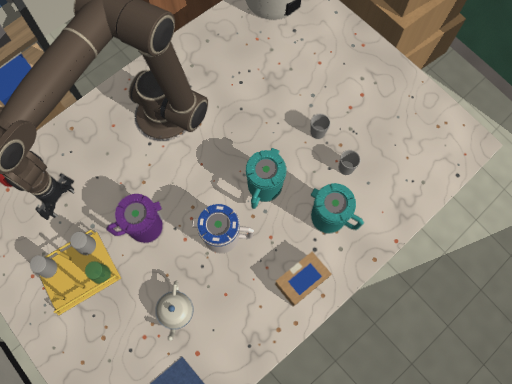

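Candidates in the top view:
- White and blue jug at (304,191), which matches the description.
- Turquoise look-alikes at (198,130) and (227,204).
- Purple look-alike at (360,258).

In the scene view the white jug is at (218,224). Next I measure the ring and dashes and check one crop.

```bash
cat > m.py <<'E'
from h import *
def meas(n,im,ctr,r=45,z=.18):
    c=ctrl.calibration(n); hsv=cv2.cvtColor(im,cv2.COLOR_RGB2HSV)
    m=cv2.inRange(hsv,(105,120,50),(130,255,255)); w=np.zeros_like(m); cv2.circle(w,ctr,r,255,-1); m&=w
    m=cv2.morphologyEx(m,cv2.MORPH_OPEN,np.ones((2,2)))
    pts=cv2.findNonZero(m); hull=cv2.convexHull(pts)
    P=np.array([plane(c,*p[0],z)[:2] for p in hull]); 
    (cx,cy),rad=cv2.minEnclosingCircle(P.astype(np.float32)); print(n,'centre',cx,cy,'rad',rad)
    # white dashes inside ring
    fill=np.zeros_like(m); cv2.fillConvexPoly(fill,hull,255)
    wh=cv2.inRange(hsv,(0,0,150),(180,70,255))&fill
    k,l,st,ce=cv2.connectedComponentsWithStats(wh)
    for i in range(1,k):
        if st[i,4]>=4:
            p=plane(c,*ce[i],z)[:2]-[cx,cy]; print(ce[i].round(1),st[i,4],'r',np.hypot(*p).round(4),'ang',np.degrees(np.arctan2(p[1],p[0])).round(1))
E
python3 - <<'E'
from m import *
a=cv2.imread('pics/s0.png')[:,:,::-1].copy();b=cv2.imread('pics/t0.png')[:,:,::-1].copy()
meas('scene',a,(218,224)); meas('top',b,(304,191))
C=lambda i,u,v:cv2.resize(i[v-45:v+45,u-45:u+45],(400,400),interpolation=2)
cv2.imwrite('pics/c0.png',np.hstack([C(a,218,224),C(b,304,191)])[:,:,::-1])
E
```

```text
scene centre 0.5429282784461975 -0.15081095695495605 rad 0.06547550112009048
[219.3 207.5] 21 r 0.0563 ang 136.7
[219.  213.1] 9 r 0.0372 ang 136.6
[208.  223.3] 26 r 0.0336 ang -136.0
[201.1 221. ] 21 r 0.0568 ang -141.6
[233.8 224.5] 21 r 0.05 ang 47.5
[238.  221.5] 4 r 0.0642 ang 56.9
[237.8 227.3] 6 r 0.0641 ang 39.4
[235.8 233.4] 8 r 0.0645 ang 20.5
[215.3 238.6] 24 r 0.0488 ang -51.0
[229.3 237.7] 10 r 0.0578 ang -2.2
[225.  242.4] 7 r 0.0646 ang -20.5
top centre 0.5340186953544617 -0.15402059257030487 rad 0.06479401886463165
[292.4 177.9] 16 r 0.0569 ang 42.3
[316.3 178.7] 18 r 0.0542 ang -42.3
[291.5 201.7] 19 r 0.0525 ang 128.0
[315.5 202.7] 20 r 0.0483 ang -136.5
```

View pics/c0.png

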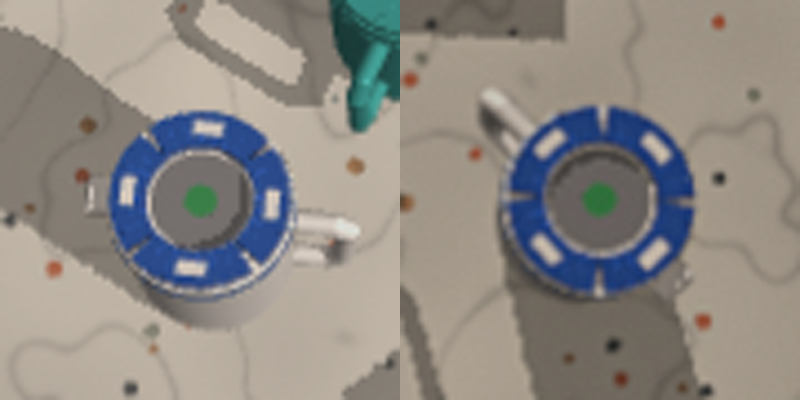

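The crop confirms the white jug with four blue sections and dashes, handle at about 43° yaw. Averaging the dashes puts the jug centre at (0.5377, -0.151), and both views agree within 1 mm. I'll shut the fingers, turn to yaw 43° and approach.

{"method": "jog_arm", "body": {"deltas": [[0, 1, 0, 0, -0.94], [0, 1, 0, 0, -0.94], [0, 1, 0, 0, -0.94], [0, 1, 0, 0, -0.94], [0, 1, 0, 0, -0.94]], "squeeze": 40}}

```text
time: 0.6
ee_pos: [0.2857, -0.4335, 0.2307]
tool_rot: [-3.141, -0.0, 0.756]
ft_force: [0.1, 1.2, 0.2]
finger_gap: 0.0124
finger_force: 0.0
```

{"method": "jog_arm", "body": {"deltas": [[0, 1, 0, 0, 0], [0, 1, 0, 0, 0], [0, 1, 0, 0, 0], [0, 1, 0, 0, 0], [0, 1, 0, 0, 0]]}}

```text
time: 1.1
ee_pos: [0.3767, -0.3478, 0.2309]
tool_rot: [-3.141, 0.0, 0.753]
ft_force: [-0.1, -0.4, -0.4]
finger_gap: -0.0001
finger_force: 0.0
```

{"method": "jog_arm", "body": {"deltas": [[0, 1, 0, 0, 0], [0, 1, 0, 0, 0], [0, 1, 0, 0, 0], [0, 0, 0, 0, 0], [0, 0, 0, 0, 0]]}}

```text
time: 1.6
ee_pos: [0.4309, -0.2971, 0.2309]
tool_rot: [-3.141, 0.001, 0.754]
ft_force: [-0.4, -0.1, -0.4]
finger_gap: 0.0
finger_force: 0.0
```

```bash
cat > go.py <<'E'
from h import *
import sys
C=np.array([.5377,-.151]);Y=np.radians(43)
def go(C=C,Y=Y):
    o=ctrl.get_obs();p=o['ee_pos'];y=o['tool_rot'][2]
    print('t',o['time'],p.round(4),o['tool_rot'].round(4),o['ft_force'].round(1),o['finger_gap'])
    for k,n in enumerate(['handle','left','spout','right']):
        g=C+.053*np.array([np.cos(Y+k*np.pi/2),np.sin(Y+k*np.pi/2)]);d=g-p[:2]
        print(n,g.round(4),'units x %.2f y %.2f'%((d@[np.cos(y),np.sin(y)])/.025,(d@[np.sin(y),-np.cos(y)])/.025),'z to .181 %.2f'%((p[2]-.181)/.025))
E
python3 - <<'E'
from go import *
go(); snap('wrist','w0.png')
E
```

```text
t 1.6 [ 0.4309 -0.2971  0.2309] [-3.1408e+00  6.0000e-04  7.5420e-01] [-0.4 -0.1 -0.4] 3.769620017866896e-05
handle [ 0.5765 -0.1149] units x 9.23 y -1.33 z to .181 2.00
left [ 0.5016 -0.1122] units x 7.12 y -3.45 z to .181 2.00
spout [ 0.4989 -0.1871] units x 4.99 y -1.34 z to .181 2.00
right [ 0.5738 -0.1898] units x 7.11 y 0.79 z to .181 2.00
```

View pics/w0.png

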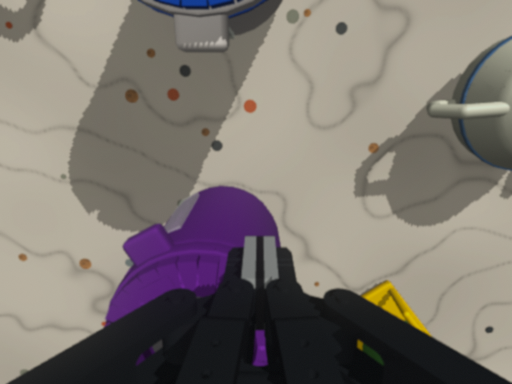

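The wrist view shows the jug's spout and blue rim at the top (205,10), with the purple jug below. I'll move 75 mm closer for a near measurement of the dashes.

{"method": "jog_arm", "body": {"deltas": [[0, 1, -0.45, 0, 0], [0, 1, -0.45, 0, 0], [0, 1, -0.44, 0, 0], [0, 0, 0, 0, 0], [0, 0, 0, 0, 0]]}}

```text
time: 2.15
ee_pos: [0.4623, -0.2221, 0.2313]
tool_rot: [3.141, 0.0, 0.753]
ft_force: [0.6, 0.6, -0.8]
finger_gap: -0.0
finger_force: 0.0
```

Run:
```python
from go import *
from m import meas
go(); im=snap('wrist','w1.png'); meas('wrist',im,(256,150),240)
```

```text
t 2.15 [ 0.4623 -0.2221  0.2313] [3.1415e+00 5.0000e-04 7.5300e-01] [ 0.6  0.6 -0.8] -4.03681340368838e-05
handle [ 0.5765 -0.1149] units x 6.26 y -0.01 z to .181 2.01
left [ 0.5016 -0.1122] units x 4.15 y -2.13 z to .181 2.01
spout [ 0.4989 -0.1871] units x 2.02 y -0.02 z to .181 2.01
right [ 0.5738 -0.1898] units x 4.14 y 2.11 z to .181 2.01
wrist centre 0.5341511964797974 -0.20133092999458313 rad 0.10757465660572052
[155.4  23.3] 982 r 0.0932 ang 110.6
[236.9  70.8] 1192 r 0.0471 ang 117.0
[363.2  22.8] 956 r 0.0407 ang 14.6
[424.3 108.4] 6194 r 0.0572 ang -53.8
[366.9 124.9] 5826 r 0.0307 ang -77.4
[183.  115.5] 38 r 0.0763 ang 140.8
[259.5 128. ] 755 r 0.0375 ang 160.3
[463.5 175. ] 4 r 0.0958 ang -74.7
```

View pics/w1.png

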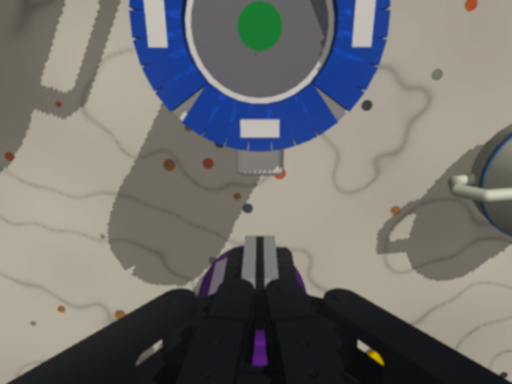

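The spout dash at (259.5,128) maps to (0.4988, -0.1887), within 1.6 mm of the estimate. The side dashes at (155,23) and (363,23) are symmetric. I'll move over the spout section and press.

{"method": "jog_arm", "body": {"deltas": [[0, 1, 0, 0, 0], [0, 1, 0, 0, 0], [0, 0, 0, 0.8, 0], [0, 0, 0, 0.9, 0], [0, 0, 0, 0, 0]]}}

```text
time: 2.7
ee_pos: [0.4974, -0.188, 0.1859]
tool_rot: [-3.137, 0.003, 0.751]
ft_force: [-0.1, -0.5, -0.4]
finger_gap: 0.0002
finger_force: 0.0
```

{"method": "jog_arm", "body": {"deltas": [[0, 0, 0, 0.1, 0], [0, 0, 0, 0.1, 0], [0, 0, 0, 0.1, 0], [0, 0, 0, 0.1, 0], [0, 0, 0, 0, 0]]}}

```text
time: 3.2
ee_pos: [0.4996, -0.1879, 0.1798]
tool_rot: [3.14, -0.0, 0.753]
ft_force: [-1.6, -0.6, 8.1]
finger_gap: 0.0002
finger_force: 4.2
```

{"method": "jog_arm", "body": {"deltas": [[0, 0, 0, 0.08, 0], [0, 0, 0, 0.08, 0], [0, 0, 0, 0.08, 0], [0, 0, 0, 0, 0]]}}

```text
time: 3.6
ee_pos: [0.4994, -0.1875, 0.1728]
tool_rot: [3.141, -0.0, 0.753]
ft_force: [-0.7, 0.7, 2.1]
finger_gap: -0.0
finger_force: 0.7
```

{"method": "jog_arm", "body": {"deltas": [[0, 0, 0, 0.06, 0], [0, 0, 0, 0.06, 0], [0, 0, 0, 0, 0]]}}

```text
time: 3.9
ee_pos: [0.5002, -0.1879, 0.1719]
tool_rot: [3.138, -0.002, 0.753]
ft_force: [-0.2, -0.2, 1.5]
finger_gap: -0.0001
finger_force: 0.0
```

{"method": "jog_arm", "body": {"deltas": [[0, 0, 0, 0, 0], [0, 0, 0, 0, 0]]}}

```text
time: 4.1
ee_pos: [0.5003, -0.1879, 0.1718]
tool_rot: [3.138, -0.002, 0.753]
ft_force: [-0.6, 1.2, 4.2]
finger_gap: -0.0001
finger_force: 1.9
```

The spout section sits at the stop: z 0.1718, all 8 mm of travel done. I'll lift and go round to the left section.

{"method": "jog_arm", "body": {"deltas": [[0, 0, 0, -0.8, 0], [0, 0.7, -0.72, 0, 0], [0, 0.7, -0.73, 0, 0], [0, 0.71, -0.73, 0, 0], [0, 0, 0, 0, 0]]}}

```text
time: 4.6
ee_pos: [0.5002, -0.1095, 0.1895]
tool_rot: [-3.14, -0.0, 0.756]
ft_force: [-0.1, -0.0, 0.7]
finger_gap: 0.0002
finger_force: 0.0
```

{"method": "jog_arm", "body": {"deltas": [[0, 0, 0, 0.2, 0], [0, 0, 0, 0.1, 0], [0, 0, 0, 0.1, 0], [0, 0, 0, 0.1, 0], [0, 0, 0, 0, 0]]}}

```text
time: 5.1
ee_pos: [0.5003, -0.1123, 0.1772]
tool_rot: [-3.141, 0.0, 0.752]
ft_force: [-0.9, 0.3, 2.3]
finger_gap: -0.0
finger_force: 1.0
```

{"method": "jog_arm", "body": {"deltas": [[0, 0, 0, 0.1, 0], [0, 0, 0, 0.1, 0], [0, 0, 0, 0.1, 0], [0, 0, 0, 0, 0], [0, 0, 0, 0, 0]]}}

```text
time: 5.6
ee_pos: [0.5016, -0.1122, 0.1718]
tool_rot: [3.138, -0.002, 0.753]
ft_force: [0.8, 0.6, 2.1]
finger_gap: 0.0001
finger_force: 0.2
```

Left is at the stop as well. Next is the handle section.

{"method": "jog_arm", "body": {"deltas": [[0, 0, 0, -0.8, 0], [0, 0.7, 0.71, 0, 0], [0, 0.7, 0.71, 0, 0], [0, 0.71, 0.71, 0, 0], [0, 0, 0, 0, 0]]}}

```text
time: 6.1
ee_pos: [0.5776, -0.1147, 0.1883]
tool_rot: [-3.141, 0.0, 0.753]
ft_force: [0.1, 0.7, -0.1]
finger_gap: 0.0003
finger_force: 0.0
```

{"method": "jog_arm", "body": {"deltas": [[0, 0, 0, 0.2, 0], [0, 0, 0, 0.1, 0], [0, 0, 0, 0.1, 0], [0, 0, 0, 0.1, 0], [0, 0, 0, 0, 0]]}}

```text
time: 6.6
ee_pos: [0.5746, -0.1145, 0.1779]
tool_rot: [3.141, -0.0, 0.753]
ft_force: [-2.2, 0.6, 3.9]
finger_gap: -0.0001
finger_force: 2.3
```

{"method": "jog_arm", "body": {"deltas": [[0, 0, 0, 0.1, 0], [0, 0, 0, 0.1, 0], [0, 0, 0, 0.1, 0], [0, 0, 0, 0, 0], [0, 0, 0, 0, 0]]}}

```text
time: 7.1
ee_pos: [0.5761, -0.1148, 0.1718]
tool_rot: [3.138, -0.002, 0.753]
ft_force: [-1.8, -0.9, 19.3]
finger_gap: 0.0
finger_force: 11.3
```

{"method": "jog_arm", "body": {"deltas": [[0, 0, 0, -0.8, 0], [0, -0.7, 0.71, 0, 0], [0, -0.71, 0.71, 0, 0], [0, -0.71, 0.71, 0, 0], [0, 0, 0, 0, 0]]}}

```text
time: 7.6
ee_pos: [0.5728, -0.1919, 0.1891]
tool_rot: [3.141, 0.001, 0.75]
ft_force: [-0.5, -0.0, -0.7]
finger_gap: -0.0001
finger_force: 0.0
```

{"method": "jog_arm", "body": {"deltas": [[0, 0, 0, 0.2, 0], [0, 0, 0, 0.1, 0], [0, 0, 0, 0.1, 0], [0, 0, 0, 0.1, 0], [0, 0, 0, 0, 0]]}}

```text
time: 8.1
ee_pos: [0.573, -0.1887, 0.1776]
tool_rot: [3.141, -0.0, 0.754]
ft_force: [-1.7, 0.6, 3.8]
finger_gap: -0.0001
finger_force: 1.8
```

{"method": "jog_arm", "body": {"deltas": [[0, 0, 0, 0.1, 0], [0, 0, 0, 0.1, 0], [0, 0, 0, 0.1, 0], [0, 0, 0, 0, 0], [0, 0, 0, 0, 0]]}}

```text
time: 8.6
ee_pos: [0.5742, -0.1896, 0.1719]
tool_rot: [3.138, -0.002, 0.753]
ft_force: [-0.6, 0.4, 11.3]
finger_gap: 0.0
finger_force: 5.4
```

All four have reached the stop. I'll lift clear, back off, and check the lid from the wrist, top and scene cameras.

{"method": "jog_arm", "body": {"deltas": [[0, 0, 0, -0.8, 0], [0, 0, 0, -1, 0], [0, 0, 0, -1, 0], [0, -1, -0.5, -0.6, 0], [0, -1, -0.5, 0, 0]]}}

```text
time: 9.1
ee_pos: [0.5203, -0.2057, 0.2563]
tool_rot: [3.139, -0.001, 0.754]
ft_force: [0.4, -0.7, -0.3]
finger_gap: -0.0001
finger_force: 0.0
```

{"method": "jog_arm", "body": {"deltas": [[0, -1, -0.5, 0, 0], [0, -1, -0.6, 0, 0], [0, -1, 0, 0, 0], [0, 0, 0, 0, 0], [0, 0, 0, 0, 0]]}}

```text
time: 9.6
ee_pos: [0.4461, -0.2368, 0.2546]
tool_rot: [3.141, -0.0, 0.752]
ft_force: [0.1, -0.5, -0.1]
finger_gap: 0.0002
finger_force: 0.0
```

Run:
```python
from go import *
from m import meas
go(); w=snap('wrist','w2.png'); s=snap('scene','s2.png'); t=snap('top','t2.png')
meas('scene',s,(218,224),z=.172); meas('top',t,(304,191),z=.172)
C=lambda i,u,v:cv2.resize(i[v-45:v+45,u-45:u+45],(300,300),interpolation=2)
cv2.imwrite('pics/c2.png',np.hstack([np.vstack([C(s,218,224),C(t,304,191)]),cv2.resize(w,(500,375))[:375] if 0 else np.vstack([cv2.resize(w,(500,375)),np.zeros((225,500,3),np.uint8)])])[:,:,::-1])
```

```text
t 9.6 [ 0.4461 -0.2368  0.2546] [ 3.1414e+00 -4.0000e-04  7.5200e-01] [ 0.1 -0.5 -0.1] 0.00022253792624392263
handle [ 0.5765 -0.1149] units x 7.14 y -0.00 z to .181 2.95
left [ 0.5016 -0.1122] units x 5.03 y -2.12 z to .181 2.95
spout [ 0.4989 -0.1871] units x 2.90 y -0.01 z to .181 2.95
right [ 0.5738 -0.1898] units x 5.02 y 2.12 z to .181 2.95
scene centre 0.5424612164497375 -0.15058740973472595 rad 0.06485424935817719
[219.7 208. ] 19 r 0.0568 ang 136.0
[207.  211.5] 4 r 0.059 ang 179.7
[210.1 225.4] 40 r 0.0271 ang -126.1
[225.5 219.2] 33 r 0.0292 ang 87.9
[231.5 213. ] 6 r 0.0576 ang 92.2
[201.5 222. ] 22 r 0.0561 ang -140.2
[238.  221.5] 4 r 0.0644 ang 58.4
[233.8 225.4] 22 r 0.0499 ang 46.2
[230.8 236.6] 43 r 0.0569 ang 4.6
[202.8 235. ] 4 r 0.0607 ang -96.3
[216.  239.4] 24 r 0.0496 ang -49.0
top centre 0.5343575477600098 -0.1548081636428833 rad 0.06414708495140076
[303.8 172.8] 4 r 0.0597 ang 2.3
[292.1 178.4] 21 r 0.057 ang 43.3
[315.7 179.2] 23 r 0.0528 ang -41.6
[300.  178.8] 4 r 0.0429 ang 19.5
[310.  180.5] 4 r 0.0391 ang -26.0
[293.3 183.7] 7 r 0.0432 ang 55.3
[291.4 188.2] 5 r 0.0428 ang 75.9
[285.8 189.6] 5 r 0.0594 ang 84.3
[302.7 198.8] 56 r 0.0236 ang 164.7
[322.4 191.5] 8 r 0.0558 ang -89.4
[291.1 201.8] 30 r 0.0535 ang 127.4
[315.2 202.7] 24 r 0.0478 ang -136.4
[303.1 209.4] 8 r 0.0561 ang 174.8
```

View pics/c2.png

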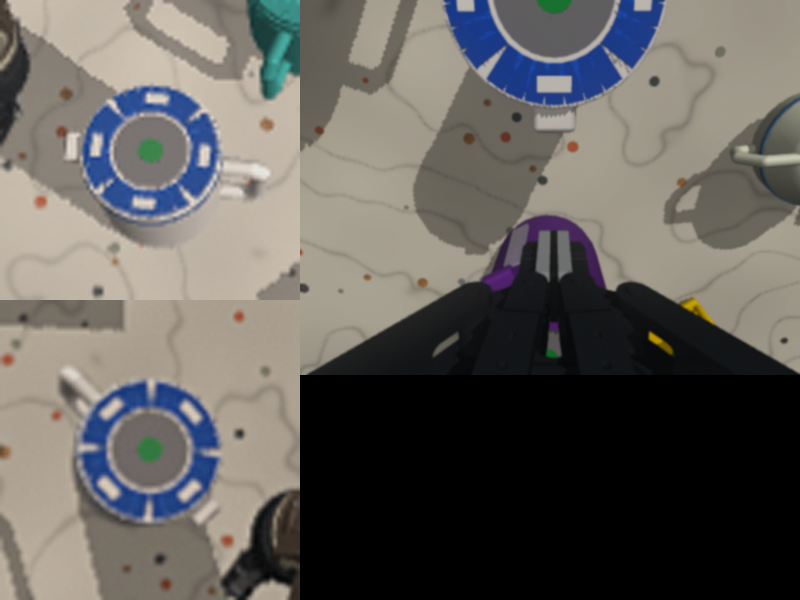

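All four sections now sit flush: the white inner edge and gaps show evenly, and in the scene view the dashes shifted by about 1 px together. The jug hasn't moved and the gripper is touching nothing, so I'm handing in.

```bash
python3 -c "
from bench import ctrl
print(ctrl.sign_off())"
```

```text
the job is handed in; nothing more can be done
None
```

I pressed all four blue lid sections down to their stops (fingertips at about 172 mm each time), the jug did not visibly move, and the job was handed in at about 10 s without touching the cups or teapot.

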